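Key a specimen arbor into the wear tester's drive hub and hold it home

ROBOT

A 7-joint arm with a two-finger parallel gripper is mounted at the origin on a cart in front of the work surface, level with it; the furniture and walls round the work are solid. World frame = base frame: x ahead of the robot, y to its left, z up, the work surface at z = 0. Lengths are in m, angles in rad, forces in N, time in s.
With the tool pointing down it reaches from about 0.425 to 0.875 m from the base axis. Payload 8.4 kg.
Tool frame: the origin (TCP) lies between the finger pads; the fingertips stand 11 mm ahead of it and the grasp point (between the pads) lies 8 mm behind it; z points along the fingers, y is the direction in which the jaws open and shut (so a half turn about z gives the same grasp; the last joint's range is limited). The gripper opens to 87 mm and grips with 3 to 60 N. Pads are 19 mm wide; open, the fingers measure 117 mm over their backs; the gripper's body (75 mm by 190 mm) begins 51 mm behind the grasp point.
Start: joints at [-1.229, 0.333, 0.04, 1.465, -0.013, 1.343, -0.059], TCP at [0.277, 0.588, 0.234] pointing down, gripper open.
Joint ranges: [-2.58, 2.58], [-0.38, 2.09], [-1.3, 1.39], [0.25, 2.4], [-1.5, 4.64], [0.08, 2.09], [-2.65, 2.65]. Speed limits (rad/s): [2.22, 2.22, 2.79, 2.79, 3.14, 3.14, 3.14].

INTERFACE

Orientations are given as a unit quaternion [x, y, z, w].
In Python, from station import bot, vision gives the robot as it stands.
- The arm moves only by the tool drive_tool, never from a script. Its argument "motion" is text: rows parted by semicolons, each of 4 numbers parted by spaces: the shift along the tool's x, y, z in m, then the turn about the tool's z in degrees. A call has 1 to 20 rows; each row is the pose to reach, as a shift and turn from the pose commanded when the call began, along the tool's axes at that moment; what a row does not reach only later rows make up. A row lasts 1/12 s, in which the tool goes at most 41.7 mm and 7.16 degrees, less where a joint would pass 70% of its speed; a pose out of reach is approached as far as the arm can. A call with a gripper value outside its range is refused whole. "grip" is the finger opening in m, from 0 to 0.087, set as the call begins (left out, the last holds). The fingers move at their own pace and stop on an object; "newtons" is the grip in N (left out, the last holds). Time passes only in rows, so rows that repeat a pose let the fingers close. It gives the time, the measured TCP pose, the force and the opening at its end, in the units of the state.
- bot.get_state(): the state, without advancing time (a new reading comes with each control period).
- vision.capture(name): name is "side" or "top"; returns the picture (384x512x3 uint8, red, green, blue); there is no depth.
- vision.calibration(name): a dict with "fx", "fy", "cx", "cy" (pixels), "k1" (the pictures are not rectified: a ray, as slopes to the right and down, at radius r is drawn at 1 + k1 r^2 times it, then the intrinsics apply), "view" (4x4, takes a point from world to camera coordinates). Camera axes: x right, y down, z forward; pixel columns grow to the right and rows downward; lengths in m; the calibration is good to about 2 mm. A picture is of the moment at which its call begins. calibration takes no time and is no camera call.
- bot.sign_off(): hands the job in, once; it reports no verdict.
The state is a dict: "clock": time; "qpos": joint angles; "qd": joint speeds; "tau": joint torques, N m; "position": TCP position; "ee_rot": TCP orientation; "contact_force": force on the tool from outside, world axes, zero at the start; "ft_torque": the same for the moment, N m; "finger_gap": finger opening in m.
Only numpy, scipy, OpenCV 4.12 (cv2) and the standard library are available. Lean on these libraries where they do the work, as an engineer would, in place of code of your own. Each camera call takes 0.05 s, during which the arm holds its last target. There are 200 camera calls.

TASK

Fit the keyed steel arbor to the wear tester's drive unit. First turn the black selector knob so that its white line points at the red mark, which puts the brake on the hub; then lift the keyed arbor out of the rack, push it into the hub, turning it until its key slips into the keyway, and keep pushing against the ejector spring until its flange sits flush on the hub face. Finish still gripping the arbor and pressing it fully home, so that a workmate can tighten the grub screw: do not let go. Leave the plain black arbor and the other things lying about where they are.

Things in the scene. Friction and masses are not known exactly. Their poses are not given: they have to be found in the camera images.
- selector (a joint): Selector knob (rad, grows clockwise seen from above). Four detents 0.6 apart: 0 = white mark (coast), 0.6 = RED mark (brake), 1.2 = one green dot, 1.8 = two green dots; stops just beyond 0 and 1.8. Ridges lie half way (0.1 Nm; 0.2 Nm to leave red); past one it snaps into the next. Only at red is the hub braked (to about 0.3 Nm), else it spins freely.
- selector_grip (a point): Centre of the black knob's grip bar, 72 mm above the bench, on top of the drive unit (fixed slate-grey box 140 x 200 x 50 mm, light panel on top). Bar 39 x 12 mm, 56 to 82 mm above the bench, on a skirt of diameter 41 mm. The point turns with the knob: x along the bar to its white pointer line, z up. Grip across the bar, along y.
- hub_face (a point): Centre of the steel pulley hub's top face, 95 mm above the bench, on the drive unit 100 mm left of the knob; z up. Boss diameter 44 mm; bore diameter 22 mm with a keyway 8 mm wide reaching 15 mm from the axis, both open at the top and over 40 mm deep. The point turns with the hub: the keyway is on its -x side, within 0.9 rad of the direction to the robot (-x of the world).
- hub (a joint): Turning angle of the hub about its vertical axis (rad, anticlockwise from above). Held when the selector stands on the red mark, else nearly free.
- ejector (a joint): Spring plunger at the bottom of the bore, 0 at rest, with its top 30 mm below the hub face; grows as it is pushed down, 0.010 m when the arbor's flange lies on the hub face. Its spring pushes up with 5 N at 0 and 10 N at 0.010, so a released arbor rises about 10 mm again.
- keyed_arbor: Bright steel arbor, 0.18 to 0.28 kg, 84 mm long; origin at its lower tip, z up. Shaft diameter 20, tapering to 13 in the last 6 mm; brass key 6 wide, z = 14 to 36, reaching 14 from the axis on its -x side (roughly to the robot); flange diameter 36, z = 40 to 46, red stripe above the key; 16 mm square drive along x and y, z = 46 to 84, to grip. Hangs by the flange in a rack hole, tip 22 mm up.
- arbor_seat (a point): Centre of the underside of the keyed arbor's flange (its origin + 40 mm along z); axes as the arbor's. It meets hub_face when the arbor is home.
- arbor_rack: Fixed black rack; origin on the bench under its centre. Top plate 70 x 150 x 6 mm with its top 62 mm above the bench and two holes of diameter 31 mm at y = -38 and +38 mm; open at front and back.
- plain_arbor: Blackened arbor without a key, with a round knurled head, in the other rack hole: a bystander. Origin at its lower tip, 22 mm above the bench; top 96 mm above the bench.
- hex_key: Dark L-shaped hex key, 80 x 22 mm, 5 mm thick, lying between unit and rack: a bystander. Origin on the bench.
- loupe: Black stand loupe, diameter 39, 32 mm high, at the bench's front: a bystander. Origin under its centre.
- desk_timer: Grey desk timer, 59 x 100 x 85 mm, behind the drive unit: a bystander. Origin under its centre.
- wipe_bottle: White bottle with a blue cap, diameter 52, 130 mm high, behind the drive unit at the right: a bystander. Origin under its centre.
- check_weight: Brass check weight, diameter 38, 28 mm high, left of the rack: a bystander. Origin under its centre.
Things that resemble listed ones, but are neither listed nor needed, are in the scene too. Leave any turquoise look-alike of the keyed_arbor alone.

How it is judged:
By the outcome, as a careful person would: the job done as asked, in the order asked, and still so for the second after the job is handed in, while the arm keeps its last pose, push and grip.
It also fails if it takes over 51 s, if anything falls off the work surface, if the arm or the gripper's body presses on something with over 40 N, if the wrist force passes 120 N, or if a joint passes its speed limit or range.

## Working session

There is one attempt and no reset: what is moved stays moved. The work goes in short steps, Python scripts to look and compute and a tool call to move; the robot and the scene stay as the last step left them, time stands still between calls to the robot, and variables do not carry over. Pictures are saved under pics/ and viewed, about 8 in all and at most 12, crops included, and the job is handed in when it is done.

Besides the shell and the picture viewer there is one more tool, called in YAML: its name, and indented under it one key for each argument. drive_tool: Moves the arm, as the interface text tells. Its arguments: {"type":"object","properties":{"motion":{"type":"string"},"grip":{"type":"number"},"newtons":{"type":"number"}},"required":["motion"]}

```bash
mkdir -p pics; ls
cat > h.py <<'E'
import numpy as np, cv2
from station import bot, vision
def ray(name,u,v):
    c=vision.calibration(name);V=np.array(c['view'])
    x=(u-c['cx'])/c['fx'];y=(v-c['cy'])/c['fy']
    r=np.hypot(x,y);s=r
    for _ in range(20): s=r/(1+c['k1']*s*s)
    f=s/r if r>0 else 1
    R=V[:3,:3];o=-R.T@V[:3,3];return o,R.T@np.array([x*f,y*f,1])
def onz(name,u,v,z):
    o,d=ray(name,u,v);return o+d*(z-o[2])/d[2]
def proj(name,p):
    c=vision.calibration(name);V=np.array(c['view']);q=V[:3,:3]@np.array(p)+V[:3,3]
    x,y=q[:2]/q[2];k=1+c['k1']*(x*x+y*y);return np.array([c['cx']+c['fx']*x*k,c['cy']+c['fy']*y*k])
def snap(name,f,box=None,s=1):
    im=vision.capture(name)
    cv2.imwrite('pics/raw_'+f+'.png',im[:,:,::-1])
    o=im if box is None else im[box[1]:box[3],box[0]:box[2]]
    cv2.imwrite('pics/'+f+'.png',cv2.resize(o[:,:,::-1],None,fx=s,fy=s,interpolation=cv2.INTER_CUBIC));return im
E
python3 - <<'E'
from h import *
a=snap('top','t0');b=snap('side','s0')
cv2.imwrite('pics/tt.png',cv2.resize(a[:,:,::-1],None,fx=1.56,fy=1.56,interpolation=cv2.INTER_CUBIC))
cv2.imwrite('pics/ss.png',cv2.resize(b[:,:,::-1],None,fx=1.56,fy=1.56,interpolation=cv2.INTER_CUBIC))
for n in('top','side'):
    c=vision.calibration(n);print(c['fx'],c['k1'],ray(n,256,192))
s=bot.get_state();print(s)
E
```

```text
pics
380.01910298007704 0.03989107843174735 (array([0.47338422, 0.03446172, 1.09748356]), array([ 0.08305609, -0.00873232, -0.99666362]))
443.973531523937 -0.014105408208927335 (array([0.32280047, 1.06635574, 0.84542405]), array([ 0.19288991, -0.79682692, -0.57263121]))
{'clock': 0.1, 'qpos': array([-1.22919693,  0.33387148,  0.03988047,  1.46620302, -0.01340634,
        1.3432793 , -0.05850624]), 'qd': array([-0.0013106 , -0.00123844, -0.00033057, -0.00052479, -0.00144781,
        0.00046326,  0.00067926]), 'tau': array([ 4.53411063e-03, -6.57803607e+01,  1.34038858e+00, -4.04704678e+01,
       -5.96051593e-02,  4.12078702e-02,  1.12019286e-04]), 'position': array([0.27717959, 0.58748241, 0.23271822]), 'ee_rot': array([ 2.18634398e-01,  9.75806559e-01, -7.38520761e-04, -1.15780127e-04]), 'contact_force': array([-0.38500947,  0.23499285,  0.00884439]), 'ft_torque': array([0.00099386, 0.00158963, 0.00488553]), 'finger_gap': 0.08698564029558672}
```

View pics/tt.png

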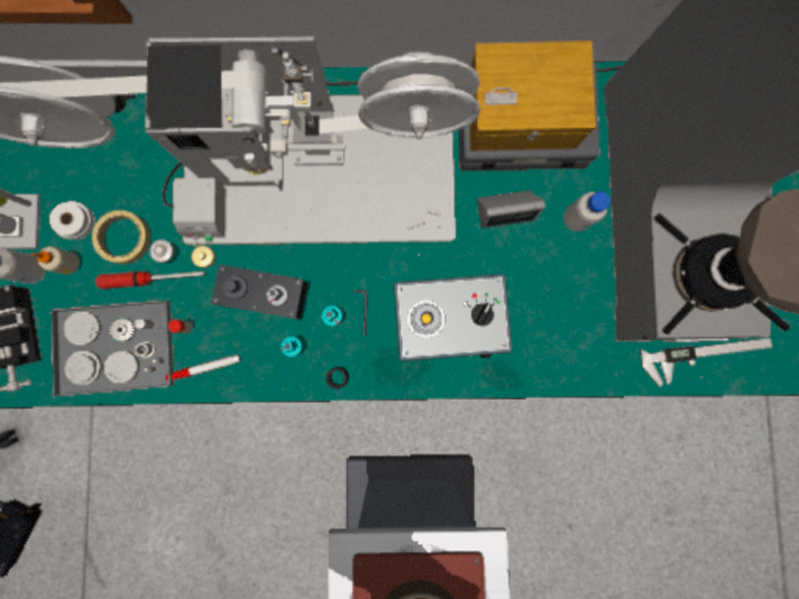

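View pics/ss.png

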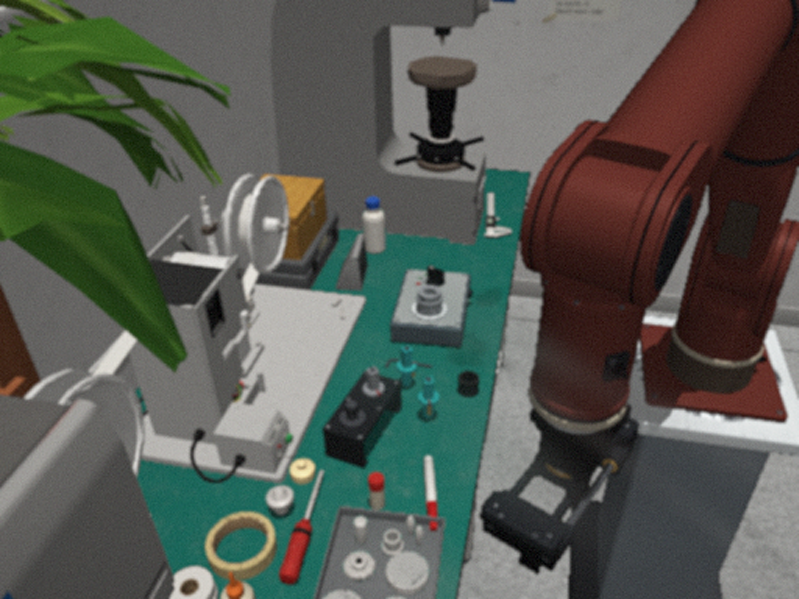

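The top view shows the drive unit at about (455,318) with its hub at (427,318) and knob at (482,314). The rack is at (258,292), the keyed arbor at (276,294) and the plain arbor at (235,286). Two turquoise look-alikes sit at (332,315) and (291,345). Next I zoom in.

Run:
```python
from h import *
im=cv2.imread('pics/raw_t0.png')
a=cv2.resize(im[170:235,130:200],None,fx=5.7,fy=5.7,interpolation=cv2.INTER_CUBIC)
b=cv2.resize(im[170:235,250:330],None,fx=5,fy=5,interpolation=cv2.INTER_CUBIC)
a=cv2.resize(a,(399,370));b=cv2.resize(im[170:235,252:332],(400,325),interpolation=cv2.INTER_CUBIC)
c=np.zeros((370,800,3),np.uint8);c[:,:399]=a;c[:325,400:]=b
cv2.imwrite('pics/z0.png',c)
```

```text
(no output)
```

View pics/z0.png

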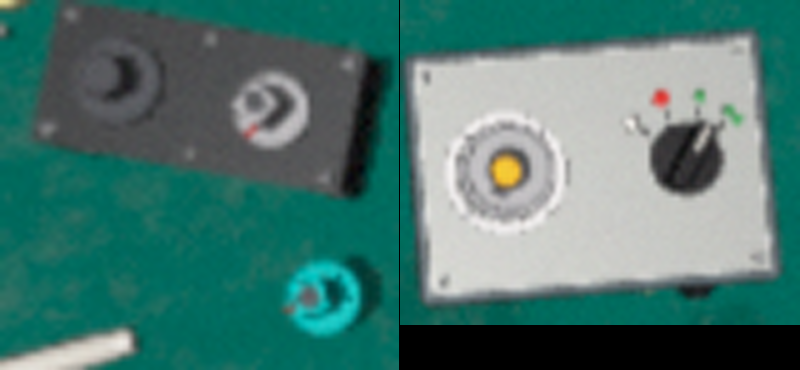

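Run:
```python
from h import *
R=lambda x,y:(252+(x-400)/5-.0,170+y/5)
L=lambda x,y:(130+x/5.7,170+y/5.69)
P={}
for n,p,z in [('white',R(632,122),.05),('red',R(660,97),.05),('g1',R(700,95),.05),('g2',R(732,113),.05),('skirt',R(687,159),.056),('lineTip',R(708,130),.082),('lineIn',R(695,150),.082),('boss',R(506,170),.095),('eject',R(506,170),.065),
 ('uTL',R(409,58),.05),('uTR',R(755,35),.05),('uBR',R(776,274),.05),('uBL',R(426,302),.05),
 ('flange',L(270,109),.068),('stripe',L(249,131),.068),('sq',L(257,101),.106),('plain',L(118,82),.068),
 ('rTL',L(64,3),.062),('rTR',L(366,53),.062),('rBR',L(347,194),.062),('rBL',L(36,139),.062)]:
    P[n]=onz('top',p[0]-.5,p[1]-.5,z)[:2];print(n,P[n].round(4))
c=P['skirt']
for n in('white','red','g1','g2','lineTip'): d=P[n]-c;print(n,np.degrees(np.arctan2(d[1],d[0])).round(1),np.hypot(*d).round(4))
print('unit c',sum(P[k] for k in('uTL','uTR','uBR','uBL'))/4,'rack c',sum(P[k] for k in('rTL','rTR','rBR','rBL'))/4)
u=P['uTR']-P['uTL']+P['uBR']-P['uBL'];print('unit right dir',np.degrees(np.arctan2(u[1],u[0])),np.hypot(*u)/2)
u=P['rTR']-P['rTL']+P['rBR']-P['rBL'];print('rack dir',np.degrees(np.arctan2(u[1],u[0])),np.hypot(*u)/2)
print('hub-knob',np.hypot(*(P['boss']-c)), 'stripe',P['stripe']-P['flange'],'pl',np.hypot(*(P['plain']-P['flange'])))
# segment red/green marks & stripe by colour
im=cv2.imread('pics/raw_t0.png');h=cv2.cvtColor(im,cv2.COLOR_BGR2HSV)
for nm,m,z in[('yel',cv2.inRange(h,(18,120,120),(35,255,255)),.065),('red',cv2.inRange(h,(0,120,80),(8,255,255))|cv2.inRange(h,(172,120,80),(180,255,255)),.05)]:
  n,l,s,ce=cv2.connectedComponentsWithStats(m[170:235,130:332])
  for i in range(1,n):
    if s[i,4]>2: u=ce[i]+[130,170];print(nm,s[i,4],u.round(1),onz('top',*u,z)[:2].round(4))
```

```text
white [ 0.5537 -0.0903]
red [ 0.5674 -0.1062]
g1 [ 0.5681 -0.1283]
g2 [ 0.5579 -0.1456]
skirt [ 0.5325 -0.1192]
lineTip [ 0.5464 -0.127 ]
lineIn [ 0.5358 -0.1198]
boss [ 0.5258 -0.0179]
eject [ 0.5274 -0.0195]
uTL [0.5911 0.0323]
uTR [ 0.6011 -0.1597]
uBR [ 0.4692 -0.1668]
uBL [0.4566 0.025 ]
flange [0.5715 0.2403]
stripe [0.5611 0.2502]
sq [0.5716 0.2387]
plain [0.5855 0.3126]
rTL [0.6248 0.3405]
rTR [0.5985 0.1956]
rBR [0.5306 0.2046]
rBL [0.5593 0.3528]
white 53.6 0.0358
red 20.5 0.0372
g1 -14.3 0.0368
g2 -46.1 0.0367
lineTip -29.4 0.0159
unit c [ 0.52949146 -0.06729641] rack c [0.57829838 0.27336567]
unit right dir -86.63191128204902 0.19221044415699123
rack dir -100.62338329939499 0.1491181367284134
hub-knob 0.10150015478727664 stripe [-0.0103922   0.00991543] pl 0.07362477515104945
yel 30 [272.8 203.7] [ 0.527  -0.0197]
red 7 [303.7 189. ] [ 0.5671 -0.1068]
```

The zoom shows the knob line pointing near one or two green dots, which isn't clear enough. The arbor's red stripe points left and toward the robot. I'll zoom on the knob and hub, and on the side view.

Run:
```python
from h import *
im=cv2.imread('pics/raw_t0.png');sd=cv2.imread('pics/raw_s0.png')
f=lambda i,x,y,w,h:cv2.resize(i[y:y+h,x:x+w],(400,300),interpolation=cv2.INTER_CUBIC)
c=np.vstack([np.hstack([f(im,292,185,32,24),f(im,257,192,32,24)]),np.hstack([f(im,160,176,32,24),f(sd,248,160,64,48)])])
cv2.imwrite('pics/z1.png',c)
```

```text
(no output)
```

View pics/z1.png

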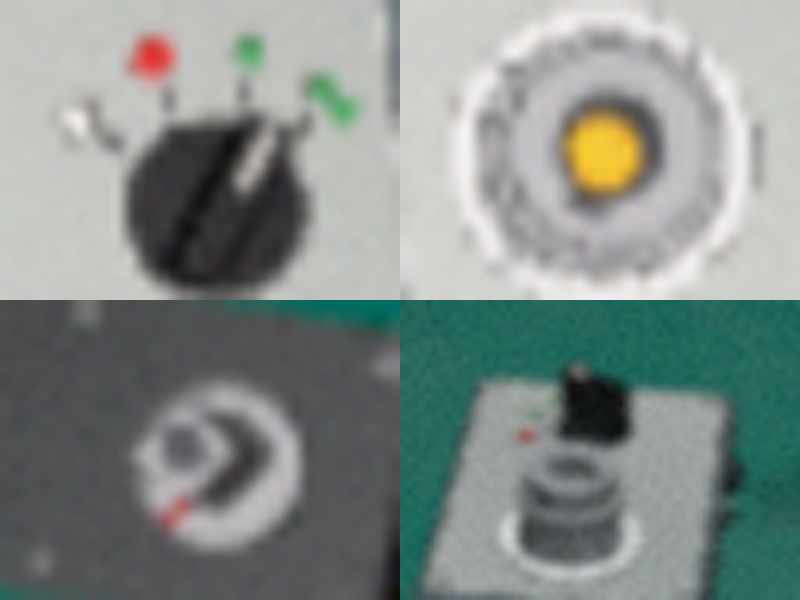

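The line points at about -28° world, near the green dots. Red lies at about 20.6°. The keyway is at about 158° and the arbor key at about 136°. Now I work out the move over the knob.

```bash
cat >> h.py <<'E'
def tool():
    s=bot.get_state();x,y,z,w=s['ee_rot']
    from scipy.spatial.transform import Rotation as Ro
    return s,np.array(s['position']),Ro.from_quat(s['ee_rot']).as_matrix()
def go(p,jaw):
    "shift in tool axes and turn (deg) to put TCP at p with jaw axis at world angle jaw (mod 180)"
    s,c,R=tool();d=R.T@(np.array(p)-c);j=np.degrees(np.arctan2(R[1,1],R[0,1]))
    t=-((jaw-j+90)%180-90)
    print('t',s['clock'],'pos',c.round(4),'jaw',j.round(1),'q',s['qpos'].round(2),'-> shift',d.round(4),'turn',round(t,1),'F',s['contact_force'].round(1),'gap',round(s['finger_gap'],4))
E
python3 -c "
from h import *
go((.532,-.118,.15),62);go((.532,-.118,.071),62)"
```

```text
t 0.1 pos [0.2772 0.5875 0.2327] jaw 64.7 q [-1.23  0.33  0.04  1.47 -0.01  1.34 -0.06] -> shift [-0.5315 -0.5292  0.0836] turn 2.7 F [-0.4  0.2  0. ] gap 0.087
t 0.1 pos [0.2772 0.5875 0.2327] jaw 64.7 q [-1.23  0.33  0.04  1.47 -0.01  1.34 -0.06] -> shift [-0.5315 -0.5291  0.1626] turn 2.7 F [-0.4  0.2  0. ] gap 0.087
```

drive_tool:
  motion: "-0.5315 -0.5292 0.07 2.7; -0.5315 -0.5292 0.07 2.7; -0.5315 -0.5292 0.07 2.7; -0.5315 -0.5292 0.07 2.7; -0.5315 -0.5292 0.07 2.7; -0.5315 -0.5292 0.07 2.7; -0.5315 -0.5292 0.07 2.7; -0.5315 -0.5292 0.07 2.7; -0.5315 -0.5292 0.07 2.7; -0.5315 -0.5292 0.07 2.7; -0.5315 -0.5292 0.07 2.7; -0.5315 -0.5292 0.07 2.7; -0.5315 -0.5292 0.07 2.7; -0.5315 -0.5292 0.07 2.7; -0.5315 -0.5292 0.07 2.7; -0.5315 -0.5292 0.07 2.7; -0.5315 -0.5292 0.07 2.7; -0.5315 -0.5292 0.07 2.7; -0.5315 -0.5292 0.07 2.7; -0.5315 -0.5292 0.07 2.7"
  grip: 0.05
  newtons: 15

```text
clock: 1.77
position: [0.5319, -0.1208, 0.1629]
ee_rot: [0.244, 0.97, -0.001, -0.0]
contact_force: [0.1, 0.9, -0.1]
finger_gap: 0.0501
```

```bash
python3 -c "
from h import *
go((.532,-.118,.071),62)
snap('side','s1',(230,120,340,220),5);a=snap('top','t1')
"
```

```text
t 1.7667 pos [ 0.5319 -0.1208  0.1629] jaw 61.7 q [-0.45  0.19  0.67  1.84 -0.13  1.15  1.34] -> shift [0.0012 0.0027 0.0919] turn -0.3 F [ 0.1  0.9 -0.1] gap 0.0501
```

View pics/s1.png

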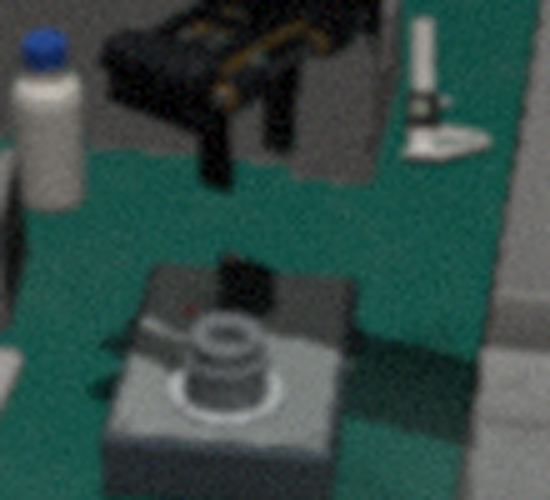

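drive_tool:
  motion: "0.001 0.003 0.04 0; 0.001 0.003 0.07 0; 0.001 0.003 0.085 0; 0.001 0.003 0.091 0; 0.001 0.003 0.091 0; 0.001 0.003 0.091 0"

```text
clock: 2.37
position: [0.5332, -0.1136, 0.0734]
ee_rot: [0.241, 0.971, 0.0, 0.0]
contact_force: [0.1, -1.3, -0.5]
finger_gap: 0.0501
```

drive_tool:
  motion: "0 0 0 0; 0 0 0 0; 0 0 0 0; 0 0 0 0; 0 0 0 0; 0 0 0 0"
  grip: 0.0
  newtons: 15

```text
clock: 2.87
position: [0.5317, -0.1168, 0.0729]
ee_rot: [0.242, 0.97, -0.001, -0.0]
contact_force: [-9.6, -12.9, 8.8]
finger_gap: 0.0182
```

```bash
python3 -c "
from h import *
go((.532,-.118,.071),110.6);print(bot.get_state()['ft_torque'],proj('side',(.532,-.118,.072)))
"
```

```text
t 2.8667 pos [ 0.5317 -0.1168  0.0729] jaw 62.0 q [-0.42  0.31  0.64  1.93 -0.22  0.98  1.41] -> shift [-0.0008 -0.0009  0.0019] turn -48.6 F [ -9.6 -12.9   8.8] gap 0.0182
[-3.2091741   2.22740788  0.00610869] [279.05852692 174.90976913]
```

drive_tool:
  motion: "0 0 0 0; 0 0 0 0; 0 0 0 0"

```text
clock: 3.12
position: [0.5303, -0.1194, 0.0729]
ee_rot: [0.244, 0.97, -0.003, -0.001]
contact_force: [-10.0, -15.1, 10.7]
finger_gap: 0.0118
```

```bash
python3 -c "
from h import *
go((.532,-.118,.071),110.6);print(bot.get_state()['ft_torque'])
snap('side','s2',(240,130,320,200),7)
"
```

```text
t 3.1167 pos [ 0.5303 -0.1194  0.0729] jaw 61.8 q [-0.42  0.31  0.65  1.93 -0.21  0.98  1.41] -> shift [-0.0008  0.0021  0.0018] turn -48.8 F [-10.  -15.1  10.7] gap 0.0118
[-3.11239949  2.37022082  0.00700747]
```

View pics/s2.png

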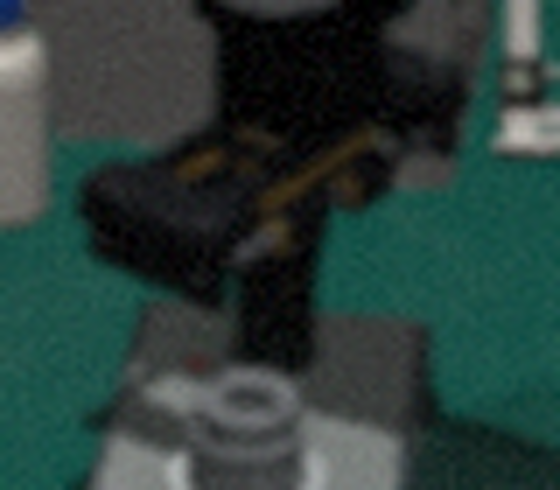

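drive_tool:
  motion: "-0.001 -0.006 0 0; -0.001 -0.006 0 0; -0.001 -0.006 0 -7; -0.001 -0.006 0 -14; -0.001 -0.006 0 -21; -0.001 -0.006 0 -28; -0.001 -0.006 0 -35; -0.001 -0.006 0 -42; -0.001 -0.006 0 -49; -0.001 -0.006 0 -49; -0.001 -0.006 0 -49; -0.001 -0.006 0 -49"

```text
clock: 4.17
position: [0.5309, -0.1206, 0.0728]
ee_rot: [-0.18, 0.984, -0.0, 0.0]
contact_force: [-1.6, -1.6, 5.1]
finger_gap: 0.0116
```

```bash
python3 -c "
from h import *
go((.532,-.118,.071),110.6);print(bot.get_state()['ft_torque'])
"
```

```text
t 4.1667 pos [ 0.5309 -0.1206  0.0728] jaw 110.8 q [-0.29  0.28  0.49  1.92 -0.16  0.97  2.22] -> shift [-0.002   0.002   0.0018] turn 0.2 F [-1.6 -1.6  5.1] gap 0.0116
[-0.30934857  0.41447872 -0.00485759]
```

drive_tool:
  motion: "0 0 0 0; 0 0 0 0; 0 0 0 0; 0 0 -0.03 0; 0 0 -0.07 0; 0 0 -0.11 0; 0 0 -0.11 0"
  grip: 0.045

```text
clock: 4.75
position: [0.5343, -0.121, 0.1899]
ee_rot: [-0.182, 0.983, -0.001, 0.005]
contact_force: [1.6, 0.2, 0.8]
finger_gap: 0.0438
```

```bash
python3 -c "
from h import *
go((.571,.239,.18),46.4)
"
```

```text
t 4.75 pos [ 0.5343 -0.121   0.1899] jaw 111.0 q [-0.32  0.15  0.52  1.81 -0.08  1.2   2.15] -> shift [-0.163   0.3231  0.0102] turn 64.6 F [1.6 0.2 0.8] gap 0.0438
```

drive_tool:
  motion: "-0.163 0.323 0 64.6; -0.163 0.323 0 64.6; -0.163 0.323 0 64.6; -0.163 0.323 0 64.6; -0.163 0.323 0 64.6; -0.163 0.323 0 64.6; -0.163 0.323 0 64.6; -0.163 0.323 0 64.6; -0.163 0.323 0 64.6; -0.163 0.323 0 64.6; -0.163 0.323 0 64.6; -0.163 0.323 0 64.6; -0.163 0.323 0 64.6; -0.163 0.323 0 64.6; -0.163 0.323 0 64.6; -0.163 0.323 0 64.6; -0.163 0.323 0 64.6"

```text
clock: 6.17
position: [0.5671, 0.2391, 0.1827]
ee_rot: [0.371, 0.928, 0.0, 0.0]
contact_force: [-0.2, -1.1, -0.2]
finger_gap: 0.0449
```

Run:
```python
from h import *
go((.571,.239,.08),46.4)
im=snap('top','t3')[:,:,::-1];sd=snap('side','s3')[:,:,::-1]
f=lambda i,x,y,w,h:cv2.resize(i[y:y+h,x:x+w],(400,300),interpolation=cv2.INTER_CUBIC)
cv2.imwrite('pics/z3.png',np.vstack([np.hstack([f(im,292,185,32,24),f(im,257,192,32,24)]),np.hstack([f(im,130,150,96,72),f(sd,200,160,96,72)])]))
```

```text
t 6.1667 pos [0.5671 0.2391 0.1827] jaw 46.4 q [-0.8   0.31  0.41  1.64 -0.13  1.22  0.44] -> shift [-0.0029  0.0026  0.1027] turn -0.0 F [-0.2 -1.1 -0.2] gap 0.0449
```

View pics/z3.png

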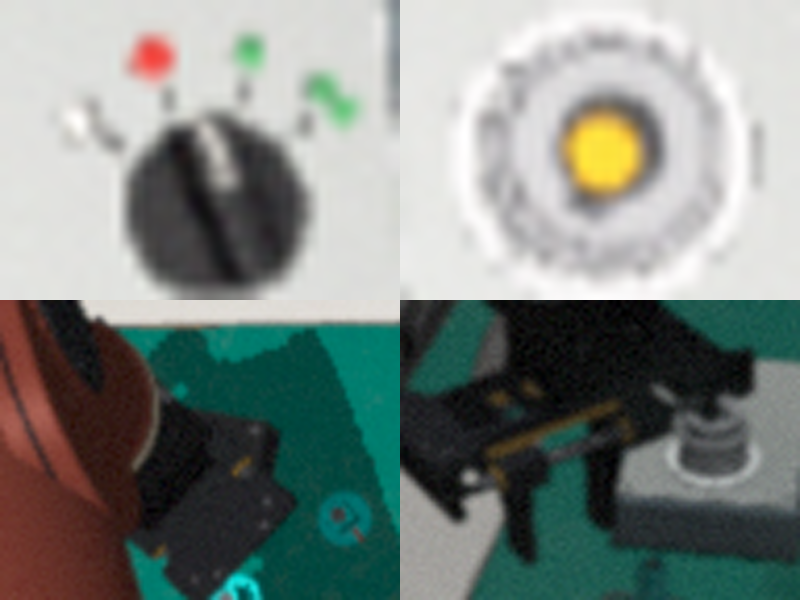

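The knob line now points at the red mark (line tip (205,125), red at (153,57)). The keyway blotch is still at (585,205), and the gripper is above the rack. I descend to the square drive.

drive_tool:
  motion: "-0.003 0.0025 0.035 0; -0.003 0.0025 0.065 0; -0.003 0.0025 0.085 0; -0.003 0.0025 0.095 0; -0.003 0.0025 0.1 0; -0.003 0.0025 0.1 0; -0.003 0.0025 0.1 0"

```text
clock: 6.85
position: [0.5716, 0.2398, 0.0837]
ee_rot: [0.371, 0.929, 0.001, 0.001]
contact_force: [-0.9, 0.2, 0.2]
finger_gap: 0.0444
```

drive_tool:
  motion: "0 0 0 0; 0 0 0 0; 0 0 0 0; 0 0 0 0; 0 0 0 0; 0 0 0 0; 0 0 0 0; 0 0 0 0"
  grip: 0.0
  newtons: 40

```text
clock: 7.52
position: [0.5709, 0.2396, 0.0828]
ee_rot: [0.371, 0.929, 0.0, 0.0]
contact_force: [-0.5, -0.4, 3.5]
finger_gap: 0.0154
```

Run:
```python
from h import *
go((.571,.239,.082),46.4);print(bot.get_state()['ft_torque'])
```

```text
t 7.5167 pos [0.5709 0.2396 0.0828] jaw 46.4 q [-0.78  0.41  0.39  1.73 -0.17  1.04  0.48] -> shift [-0.0004 -0.0003  0.0008] turn 0.0 F [-0.5 -0.4  3.5] gap 0.0154
[-0.06088839  0.23535251 -0.000948  ]
```

drive_tool:
  motion: "0 0 -0.02 0; 0 0 -0.05 0; 0 0 -0.09 0; 0 0 -0.12 0; 0 0 -0.12 0; 0 0 -0.12 0"

```text
clock: 8.02
position: [0.5717, 0.2399, 0.204]
ee_rot: [0.371, 0.929, 0.001, 0.001]
contact_force: [-0.3, -0.9, -3.5]
finger_gap: 0.0155
```

Run:
```python
from h import *
go((.5255,-.0205,.20),68);print(bot.get_state()['ft_torque'])
```

```text
t 8.0167 pos [0.5717 0.2399 0.204 ] jaw 46.4 q [-0.8   0.3   0.41  1.6  -0.12  1.26  0.44] -> shift [-0.146  -0.2205  0.0035] turn -21.6 F [-0.3 -0.9 -3.5] gap 0.0155
[-0.03909837  0.01709335 -0.00391574]
```

drive_tool:
  motion: "-0.146 -0.2205 0.01 -21.6; -0.146 -0.2205 0.01 -21.6; -0.146 -0.2205 0.01 -21.6; -0.146 -0.2205 0.01 -21.6; -0.146 -0.2205 0.01 -21.6; -0.146 -0.2205 0.01 -21.6; -0.146 -0.2205 0.01 -21.6; -0.146 -0.2205 0.01 -21.6; -0.146 -0.2205 0.01 -21.6; -0.146 -0.2205 0.01 -21.6; -0.146 -0.2205 0.01 -21.6; -0.146 -0.2205 0.01 -21.6; -0.146 -0.2205 0.01 -21.6"

```text
clock: 9.1
position: [0.5248, -0.0199, 0.1923]
ee_rot: [0.19, 0.982, -0.0, -0.0]
contact_force: [-0.1, 0.5, -1.9]
finger_gap: 0.0158
```

Run:
```python
from h import *
go((.5255,-.0205,.20),68);print(bot.get_state()['ft_torque'])
s=snap('side','s4',(230,100,310,200),6)
```

```text
t 9.1 pos [ 0.5248 -0.0199  0.1923] jaw 68.1 q [-0.52  0.1   0.51  1.84 -0.05  1.21  1.2 ] -> shift [-0.0009 -0.0003 -0.0077] turn 0.1 F [-0.1  0.5 -1.9] gap 0.0158
[-0.02551602 -0.01418936 -0.00884776]
```

View pics/s4.png

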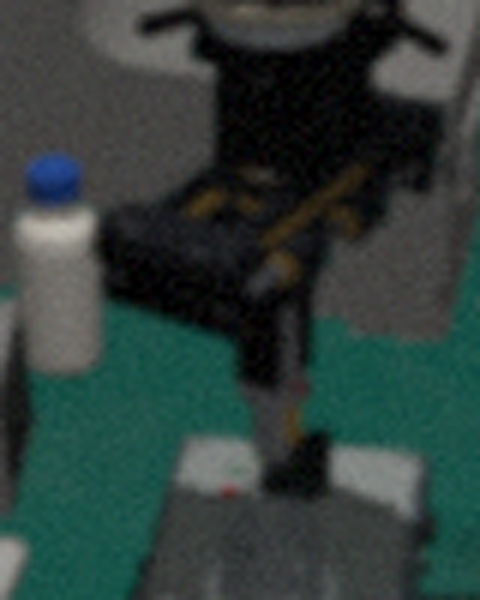

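The arbor hangs vertical in the gripper, with its brass key at crop (293,420) toward the robot side, above the hub. I lower the tip into the bore.

drive_tool:
  motion: "-0.001 -0.0005 0.02 0; -0.001 -0.0005 0.032 0; -0.001 -0.0005 0.038 0; -0.001 -0.0005 0.042 0; -0.001 -0.0005 0.046 0; -0.001 -0.0005 0.048 0; -0.001 -0.0005 0.048 0; -0.001 -0.0005 0.048 0"

```text
clock: 9.82
position: [0.5255, -0.0214, 0.1448]
ee_rot: [0.19, 0.982, 0.0, 0.0]
contact_force: [0.2, 1.6, -3.7]
finger_gap: 0.0157
```

Run:
```python
from h import *
go((.5255,-.0207,.142),68);print(bot.get_state()['ft_torque'])
```

```text
t 9.8167 pos [ 0.5255 -0.0214  0.1448] jaw 68.1 q [-0.51  0.15  0.51  1.9  -0.08  1.11  1.22] -> shift [0.0003 0.0007 0.0028] turn 0.1 F [ 0.2  1.6 -3.7] gap 0.0157
[0.47570015 0.07517806 0.01877274]
```

drive_tool:
  motion: "0 0.0005 0.003 0; 0 0.0005 0.005 0; 0 0.0005 0.007 0; 0 0.0005 0.007 0; 0 0.0005 0.007 0; 0 0.0005 0.007 0"

```text
clock: 10.32
position: [0.5257, -0.0213, 0.1376]
ee_rot: [0.19, 0.982, -0.0, 0.0]
contact_force: [0.1, 0.2, -3.1]
finger_gap: 0.0157
```

Run:
```python
from h import *
go((.5255,-.0207,.138),68);print(bot.get_state()['ft_torque'])
```

```text
t 10.3167 pos [ 0.5257 -0.0213  0.1376] jaw 68.0 q [-0.51  0.16  0.51  1.91 -0.09  1.09  1.23] -> shift [ 0.0004  0.0005 -0.0004] turn 0.0 F [ 0.1  0.2 -3.1] gap 0.0157
[ 0.2718414   0.00547435 -0.0083885 ]
```

drive_tool:
  motion: "0 0.0005 0.004 0; 0 0.0005 0.007 0; 0 0.0005 0.01 0; 0 0.0005 0.01 0; 0 0.0005 0.01 0"

```text
clock: 10.73
position: [0.5257, -0.0209, 0.1273]
ee_rot: [0.191, 0.982, -0.0, -0.0]
contact_force: [-0.2, -1.1, -0.6]
finger_gap: 0.0158
```

Run:
```python
from h import *
go((.5255,-.0207,.116),68);print(bot.get_state()['ft_torque'])
```

```text
t 10.7333 pos [ 0.5257 -0.0209  0.1273] jaw 68.0 q [-0.51  0.18  0.51  1.92 -0.1   1.07  1.23] -> shift [0.0002 0.0002 0.0113] turn 0.0 F [-0.2 -1.1 -0.6] gap 0.0158
[ 0.01553848  0.00580695 -0.01099342]
```

drive_tool:
  motion: "0 0 0.003 0; 0 0 0.006 0; 0 0 0.009 0; 0 0 0.012 0; 0 0 0.014 0; 0 0 0.014 0; 0 0 0.014 0; 0 0 0.014 0"

```text
clock: 11.4
position: [0.5265, -0.021, 0.1156]
ee_rot: [0.191, 0.982, 0.001, 0.001]
contact_force: [-8.7, -1.0, 22.2]
finger_gap: 0.0157
```

Run:
```python
from h import *
go((.5255,-.0207,.116),68);print(bot.get_state()['ft_torque'])
```

```text
t 11.4 pos [ 0.5265 -0.021   0.1156] jaw 68.0 q [-0.5   0.19  0.51  1.93 -0.11  1.05  1.24] -> shift [ 0.0011 -0.0001 -0.0004] turn 0.0 F [-8.7 -1.  22.2] gap 0.0157
[-0.16914183  2.12427792  0.02374344]
```

drive_tool:
  motion: "0.001 0 0 0; 0.002 0 0.001 0; 0.002 0 0.001 0; 0.002 0 0.001 0; 0.002 0 0.001 0; 0.002 0 0.001 0; 0.002 0 0.001 0; 0.002 0 0.001 0"
  newtons: 50

```text
clock: 12.07
position: [0.5263, -0.021, 0.1155]
ee_rot: [0.191, 0.982, 0.001, 0.002]
contact_force: [-3.7, -2.9, 24.5]
finger_gap: 0.0156
```

Run:
```python
from h import *
go((.5255,-.0207,.116),68);print(bot.get_state()['ft_torque'])
s=snap('side','s5')
im=s[:,:,::-1]
t=snap('top','t5')[:,:,::-1]
f=lambda i,x,y,w,h:cv2.resize(i[y:y+h,x:x+w],(400,500),interpolation=cv2.INTER_CUBIC)
cv2.imwrite('pics/z5.png',np.hstack([f(im,250,150,56,70),f(t,225,150,112,140)]))
```

```text
t 12.0667 pos [ 0.5263 -0.021   0.1155] jaw 68.0 q [-0.5   0.19  0.51  1.93 -0.11  1.04  1.24] -> shift [ 0.0009 -0.0001 -0.0005] turn -0.0 F [-3.7 -2.9 24.5] gap 0.0156
[-0.64546995  1.20931727 -0.01747417]
```

View pics/z5.png

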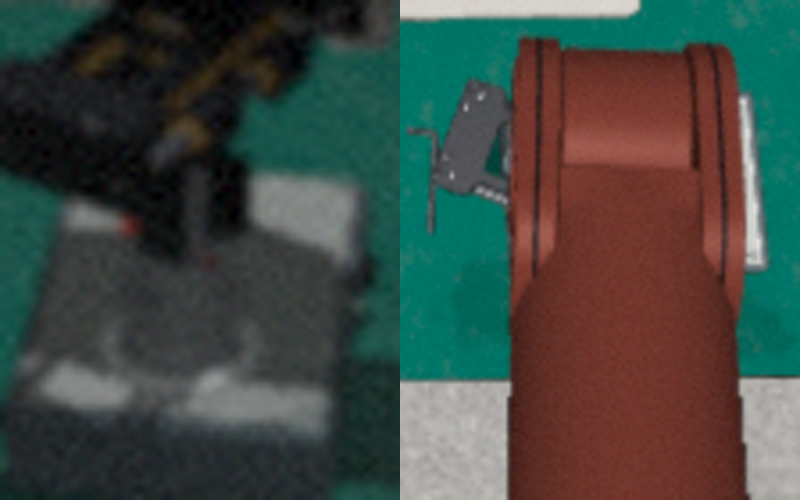

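```bash
python3 -c "
from h import *
print(bot.sign_off())"
```

```text
the job is handed in; nothing more can be done
None
```

The keyed arbor is in the hub, and I handed the job in at about 12.1 s of the 51 s allowed. The arm is still gripping it and pressing it home.

- **Selector:** I gripped the knob's bar, turned it about 49° anticlockwise and let go. The view afterwards showed the white line at about 18°, with the red mark at about 20.5°. I did not see the knob again after the arbor went in, because the arm hid it. It was hard to read at the start too: the line looked about half way between the two green marks.
- **Arbor:** I lifted it by its square drive and turned it about 22° to match the keyway. It went in with no noticeable resistance where the key would have caught, so no further turning was needed.
- **Pressing home:** The last reading had the tool at a height of 0.1155 m, against 0.1158 m expected with the flange flush. The push was 24.5 N, well above the 10 N spring, and the sideways force was about 5 N after I eased it. The grip was set to 50 N with the fingers 15.6 mm apart on the 16 mm square.

The last side view is blurry, but the flange and its red stripe appear to be down at the hub face. I judged the fit by height, force and that picture, and did not twist the arbor to test the key or the brake. I moved nothing else on purpose, but I made no separate check of the other items at the end.

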